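# Nest the domed dust covers upside down

## Robot

A 6-joint arm with a two-finger parallel gripper is mounted at the origin on a cart in front of the work surface, level with it; the furniture and walls round the work are solid. World frame = base frame: x ahead of the robot, y to its left, z up, the work surface at z = 0. Lengths are in mm, angles in rad, forces in N, time in s.
With the tool pointing down it reaches from about 350 to 775 mm from the base axis. Payload 7.3 kg.
Tool frame: the origin (TCP) lies on the centre line of the jaws, within the pads' length; the fingertips stand 17 mm ahead of it and the grasp point (between the pads) lies 2 mm behind it; z points along the fingers, y is the line along which they close (so a half turn about z gives the same grasp; the last joint's range is limited). The gripper opens to 92 mm and grips with 3 to 60 N. Pads are 19 mm wide; open, the fingers measure 130 mm over their backs; the gripper's body (75 mm by 190 mm) begins 47 mm behind the grasp point.
Start: joints at [-1.448, 0.342, 1.524, -0, 1.275, -0.146], TCP at [139.448, -506.159, 243.741] pointing down, gripper open.
Joint ranges: [-2.53, 2.53], [-0.77, 2.02], [0.04, 2.7], [-1, 4.14], [0.28, 2.66], [-3.11, 3.11]. Speed limits (rad/s): [2.57, 2.57, 3.14, 3.14, 3.14, 3.14].

## Interface

Orientations are given as [roll, pitch, yaw] about the fixed x, y, z axes, in that order (R = Rz(yaw) Ry(pitch) Rx(roll)).
In Python, from plant import bot gives the robot as it stands. The module is installed in compiled form; this text tells all that it offers.
- The arm moves only by the shell command python3 -m pendant 'ROWS'. ROWS is JSON, a list of rows, each a list of 3 entries, a list of its own where there are three numbers: the shift along the world's x, y, z as a fraction of full scale, then the turn, a rotation vector about the world's x, y, z as a fraction of full scale, then the opening, from -1 (shut) to 1 (fully open), so that 0 is half open. In form: [[[tx, ty, tz], [rx, ry, rz], claw], ...]. A call has exactly 10 rows; each row shifts and turns the commanded pose from where the row before left it; what a row does not reach is not made up. Full scale, the value 1, is 30 mm for a shift and 0.12 rad for a turn. A row lasts 1/12 s, in which the tool goes at most 41.7 mm and 7.16 degrees, less where a joint would pass 70% of its speed; a pose out of reach is approached as far as the arm can. A call with a number of a shift or a turn outside -1 to 1 is refused whole. A call with a gripper value outside its range is refused whole. The fingers move at their own pace and stop on an object; the grip force is fixed at half the most. Time passes only in rows, so rows that do not move let the fingers close, or fill a call up. It gives the time, the measured TCP pose, the force, the opening and the grip force at its end, in the units of the state.
- bot.get_obs(): the state, without advancing time (a new reading comes with each control period).
- bot.capture(name): name is "scene" or "top" or "wrist"; returns the picture (384x512x3 uint8, blue, green, red); there is no depth.
- bot.camera_params(name): a dict with "fovy" (degrees; the focal length in pixels is half the picture's height over the tangent of half this angle, whatever the lens; pixels are square), "cx", "cy" (the principal point, pixels), "distortion" ([k1, k2, p1, p2, k3] as OpenCV has them; the pictures are not rectified), "camera_from_world" (4x4, takes a point from world to camera coordinates). Camera axes: x right, y down, z forward; pixel columns grow to the right and rows downward; lengths in mm; the calibration is good to about 2 mm. A picture is of the moment at which its call begins: read the wrist's pose just before it. camera_params takes no time and is no camera call; for the wrist camera it gives the pose at the moment of the call.
- bot.close_job(): hands the job in; it is judged then, once.
The state is a dict: "time": time; "joint_positions": joint angles; "dq": joint speeds; "tau": joint torques, N m; "tool_pos": TCP position; "tcp_rot": TCP orientation; "contact_force": force on the tool from outside, world axes, zero at the start; "moment": the same for the moment, N m; "grip_width": finger opening in mm; "finger_force": force on a finger pad.
Only numpy, scipy, OpenCV 4.12 (cv2) and the standard library are available. Lean on these libraries where they do the work, as an engineer would, in place of code of your own. Each camera call takes 0.05 s, during which the arm holds its last target. There are 200 camera calls.

## Task

Put the three blue domed dust covers away as a nest: they already lie upside down, so set the medium one inside the large one and the small one inside the medium one, each sitting level, roughly centred and down on the floor of the cover it is in. Set them in, do not let them fall, and leave the large cover and the white plastic measuring cup where they are.

Things in the scene. Friction and masses are not known exactly. Their poses are not given: they have to be found in the camera images.
- cover_large: large shallow domed cover of blue-painted metal, lying upside down (hollow up) on its flat black knob; round, 124 mm across the rim, 30 mm high in all, wall 3 mm, 0.2 kg, loose. Origin: centre of the underside of the knob (on the worktop), z axis up through the hollow. The hollow's flat inner floor is 12 mm above the origin and about 60 mm across.
- cover_medium: medium domed cover of blue-painted metal, upside down on its flat black knob (40 mm across); round, 66 mm across the rim, 40 mm high, wall 3 mm, nearly upright over the top 16 mm, about 70 g, loose. Origin: centre of the knob's underside, z up through the hollow. Inner floor 11 mm above the origin, about 45 mm across. Seated in the large cover its rim stands 22 mm above the large rim.
- cover_small: small bell-shaped cover of blue-painted metal, upside down on its flat black knob (24 mm across); round, 44 mm across the rim, 50 mm high, wall 2.5 mm, nearly upright over the top 24 mm, about 45 g, loose. Origin: centre of the knob's underside, z up through the hollow. Seated in the medium cover its rim stands 21 mm above that rim, so hold it across its rim within the top 20 mm.
- measuring_cup: white plastic measuring cup, a bystander that looks a little like a cover: 45 mm across, 30 mm high, narrower at the foot, open at the top, loose. Origin: centre of its underside.
Not all that is in view belongs to the job. Leave any purple or turquoise look-alike of the cover_small alone.

How it is judged:
By the outcome, as a careful person would: the job done as asked, in the order asked, and still so for the second after the job is handed in, with the robot touching nothing.
It also fails if it takes over 53 s, if anything falls off the work surface, if the arm or the gripper's body presses on something with over 40 N, if the wrist force passes 120 N, or if a joint passes its speed limit or range.

## Working session

There is one attempt and no reset: what is moved stays moved. The work goes in short steps, Python scripts to look and compute and a shell command to move; the robot and the scene stay as the last step left them, time stands still between calls to the robot, and variables do not carry over. Pictures are saved under pics/ and viewed, at most 11 in all, crops included, and the job is handed in when it is done.

```bash
mkdir -p pics; cat > h.py <<'E'
import cv2,numpy as np
from plant import bot
def K(p):
    f=192/np.tan(np.radians(p["fovy"])/2); return np.array([[f,0,p["cx"]],[0,f,p["cy"]],[0,0,1.]])
def ray(p,u,v):
    n=cv2.undistortPoints(np.array([[[u,v]]],float),K(p),np.array(p["distortion"],float))[0,0]
    T=np.array(p["camera_from_world"]);R=T[:3,:3]
    d=R.T@np.array([n[0],n[1],1]); return -R.T@T[:3,3],d/np.linalg.norm(d)
def plane(p,u,v,z):
    o,d=ray(p,u,v); return o+d*(z-o[2])/d[2]
def meet(a,b):
    (o,d),(q,e)=a,b; s=np.linalg.lstsq(np.c_[d,-e],q-o,rcond=None)[0]
    A,B=o+d*s[0],q+e*s[1]; return (A+B)/2,np.linalg.norm(A-B)
def ell(m,minA=60):
    out=[]
    for c in cv2.findContours(m,cv2.RETR_EXTERNAL,cv2.CHAIN_APPROX_NONE)[0]:
        if cv2.contourArea(c)>minA and len(c)>5: out.append((cv2.fitEllipse(cv2.convexHull(c)) if len(cv2.convexHull(c))>4 else cv2.minAreaRect(c),cv2.contourArea(c)))
    return out
E
python3 - <<'E'
from h import *
print(bot.get_obs())
ims=[]
for n in("scene","top"):
    p=bot.camera_params(n);im=bot.capture(n);cv2.imwrite(f"pics/{n}0.png",im);ims.append(im)
    print(n,p)
    h=cv2.cvtColor(im,cv2.COLOR_BGR2HSV)
    m=cv2.inRange(h,(80,70,30),(165,255,255))
    for e,a in ell(m): print(np.round(e[0]),np.round(e[1]),round(e[2]),a,h[int(e[0][1]),int(e[0][0])])
E
```

```text
{'time': 0.0, 'joint_positions': array([-1.44798428e+00,  3.42722871e-01,  1.52501508e+00,  1.42569868e-05,
        1.27539046e+00, -1.46021286e-01]), 'dq': array([-0.000156  ,  0.00099606, -0.00025801, -0.00106373,  0.00024906,
       -0.00046673]), 'tau': array([ 3.33624957e-03, -4.31235230e+01, -2.44218636e+01,  7.20926025e-02,
        5.60331834e-02, -1.41792975e-04]), 'tool_pos': array([ 139.4115248 , -505.75986315,  243.04554073]), 'tcp_rot': array([-3.14007522e+00, -2.36945279e-04,  2.68828991e-01]), 'contact_force': array([-0.80357277, -0.69276875,  0.52191623]), 'moment': array([ 0.02118099, -0.03392944, -0.01491327]), 'finger_force': 0.0, 'grip_width': 91.96191586118404}
scene {'fovy': 57.75365927709079, 'cx': 254.4454265727355, 'cy': 191.15738222659112, 'distortion': array([0.0350696, 0.       , 0.       , 0.       , 0.       ]), 'camera_from_world': array([[-9.12503837e-01, -4.08596955e-01, -1.96284325e-02,
         4.46532436e+02],
       [-2.58925943e-01,  6.14065681e-01, -7.45574071e-01,
         1.68324933e+02],
       [ 3.16692442e-01, -6.75256891e-01, -6.66133642e-0
[... 784 characters left out ...]
     -1.63168367e+01],
       [-9.97966473e-01, -2.30439292e-02, -5.94297572e-02,
         5.07112320e+02],
       [ 5.91516907e-02,  1.25668951e-02, -9.98169901e-01,
         1.27113205e+03],
       [ 0.00000000e+00,  0.00000000e+00,  0.00000000e+00,
         1.00000000e+00]])}
[ 84. 343.] [ 90. 110.] 171 5527.5 [105 107  43]
[157. 238.] [17. 18.] 155 214.5 [139 145 235]
[166. 207.] [16. 17.] 121 203.5 [108 169 223]
[288. 210.] [25. 26.] 113 477.0 [108 173 223]
[145. 180.] [17. 18.] 113 215.5 [ 90 164 235]
[ 63. 181.] [29. 43.] 95 716.5 [109 170 248]
[347. 160.] [45. 46.] 141 1574.0 [108 174 220]
[427.  63.] [ 35. 201.] 96 3863.5 [104 104  32]
[163.  57.] [ 37. 388.] 89 5327.5 [108  65  39]
```

View pics/scene0.png

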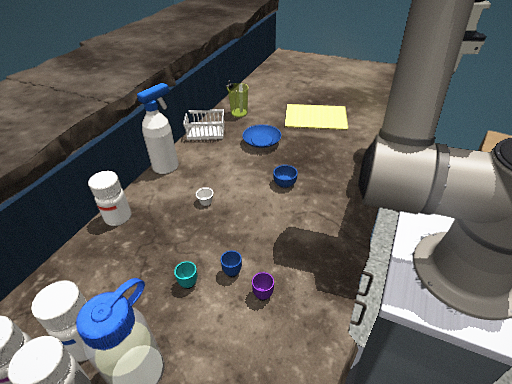

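View pics/top0.png

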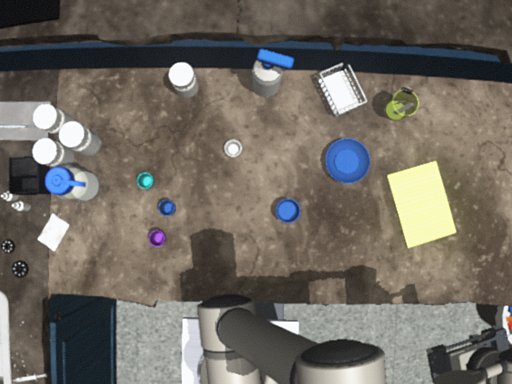

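Both views show the same layout. Candidates for cover_small, as top pixel / scene pixel:
- blue: (166,207) / (231,262), the one to take
- turquoise: (145,180) / (186,274), a look-alike
- purple: (157,238) / (263,285), a look-alike
- white measuring cup: (233,148) / (205,197), a bystander

The medium cover is at (288,210) / (285,175). The large one is at (347,160) / (261,135). The blue bottle cap at (60,180) in the top view is not part of the job.

```bash
python3 - <<'E'
from h import *
t=bot.camera_params("top");s=bot.camera_params("scene")
it=cv2.imread("pics/top0.png");i2=cv2.imread("pics/scene0.png")
def cont(im,u,v):
    m=cv2.inRange(cv2.cvtColor(im,cv2.COLOR_BGR2HSV),(98,70,30),(122,255,255))
    return min(cv2.findContours(m,0,cv2.CHAIN_APPROX_NONE)[0],key=lambda c:abs(cv2.pointPolygonTest(c,(u,v),True)) if cv2.pointPolygonTest(c,(u,v),True)<0 else 0)[:,0]
for n,a,b,z,D in(("small",(166,207),(231,262),50,44),("med",(288,210),(285,175),40,66),("large",(347,160),(261,135),30,124)):
    ct,cs=cont(it,*a),cont(i2,*b)
    ct2,cs2=cv2.convexHull(ct)[:,0],cs
    # rim: left/right extreme points of the contour in scene image lie on the rim -> centre ~ their midpoint
    (cx,cy),r=cv2.minEnclosingCircle(ct)
    L=cs[cs[:,0]==cs[:,0].min()].mean(0);R=cs[cs[:,0]==cs[:,0].max()].mean(0)
    P,g=meet(ray(t,cx,cy),ray(s,*((L+R)/2)))
    W=np.linalg.norm(plane(s,*L-[.5,0],z)-plane(s,*R+[.5,0],z))
    print(n,"tri",P.round(1),"gap",g.round(1),"top@z",plane(t,cx,cy,z).round(1),"D",2*r*(t and np.linalg.norm(plane(t,cx+1,cy,z)-plane(t,cx,cy,z))),W.round(1),D)
c=bot.camera_params("wrist");print(c["fovy"],np.round(c["camera_from_world"],2).tolist())
cv2.imwrite("pics/crop.png",cv2.resize(i2[230:320,150:300],None,fx=4,fy=4,interpolation=2))
E
```

```text
small tri [451.7 203.   45.1] gap 0.1 top@z [451.6 202.1  50. ] D 46.54418921489661 45.4 44
med tri [ 451.7 -119.2   40.1] gap 0.5 top@z [ 451.9 -119.1   40. ] D 68.23409398137017 67.3 66
large tri [ 590.5 -280.4   28.7] gap 1.3 top@z [ 591.  -279.9   30. ] D 127.66063054160826 126.0 124
60.19395825607198 [[0.27, -0.96, -0.0, -524.86], [-0.93, -0.26, 0.25, -30.96], [-0.24, -0.07, -0.97, 389.57], [0.0, 0.0, 0.0, 1.0]]
```

View pics/crop.png

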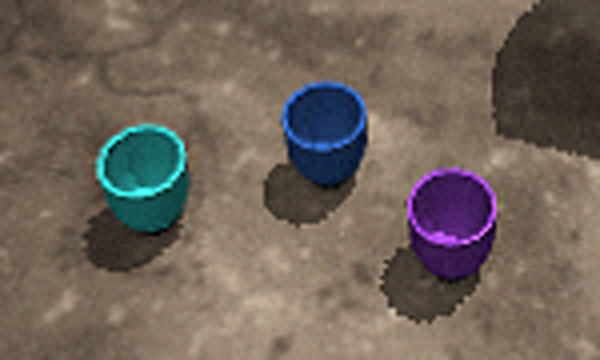

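The close crop shows the blue bell in the middle, at about scene (231,262), with turquoise to its left and purple to its right. So the choice holds. The triangulated rim heights (45, 40 and 29) and diameters fit the text, so I'll go above the medium cover.

```bash
python3 -m pendant '[[[0.8,1,-0.2],[0,0,0],1],[[0.8,1,-0.2],[0,0,0],1],[[0.8,1,-0.2],[0,0,0],1],[[0.8,1,-0.2],[0,0,0],1],[[0.8,1,-0.2],[0,0,0],1],[[0.8,1,-0.2],[0,0,0],1],[[0.8,1,-0.2],[0,0,0],1],[[0.8,1,-0.2],[0,0,0],1],[[0.8,1,-0.2],[0,0,0],1],[[0.8,1,-0.2],[0,0,0],1]]'
python3 -m pendant '[[[0.27,0.32,-0.2],[0,0,0],1],[[0.27,0.32,-0.2],[0,0,0],1],[[0.27,0.32,-0.2],[0,0,0],1],[[0.27,0.32,-0.2],[0,0,0],1],[[0.27,0.32,-0.2],[0,0,0],1],[[0.27,0.32,-0.2],[0,0,0],1],[[0.27,0.32,-0.2],[0,0,0],1],[[0.27,0.32,-0.2],[0,0,0],1],[[0.27,0.32,-0.2],[0,0,0],1],[[0,0,0],[0,0,0],1]]'
cat > w.py <<'E'
from h import *
import sys
def look(name,z,D):
    "blue blobs in the wrist view, rim centre on plane z; D expected diameter"
    o=bot.get_obs();c=bot.camera_params("wrist");im=bot.capture("wrist");cv2.imwrite(f"pics/{name}.png",im)
    m=cv2.inRange(cv2.cvtColor(im,cv2.COLOR_BGR2HSV),(98,70,30),(122,255,255))
    m=cv2.morphologyEx(m,cv2.MORPH_OPEN,np.ones((3,3)))
    print("tcp",o["tool_pos"].round(1),o["tcp_rot"].round(3),"t",round(o["time"],2),"F",o["contact_force"].round(1),"w",round(o["grip_width"],1))
    for ct in cv2.findContours(m,0,cv2.CHAIN_APPROX_NONE)[0]:
        if cv2.contourArea(ct)<300: continue
        P=np.array([plane(c,*q,z)[:2] for q in cv2.convexHull(ct)[:,0].astype(float)],np.float32)
        (x,y),r=cv2.minEnclosingCircle(P); (u,v),_=cv2.minEnclosingCircle(ct)
        print(f"px {u:.0f},{v:.0f} rim centre {x:.1f},{y:.1f} D {2*r:.1f} (exp {D})")
if __name__=="__main__": look(sys.argv[1],float(sys.argv[2]),float(sys.argv[3]))
E
python3 w.py w1 40 66
```

```text
time: 0.93
tool_pos: [380.1, -204.4, 183.4]
tcp_rot: [-3.142, 0.0, 0.269]
contact_force: [1.1, -0.6, -0.2]
grip_width: 91.5
finger_force: 0.0
time: 1.77
tool_pos: [452.6, -118.3, 128.6]
tcp_rot: [-3.14, 0.001, 0.27]
contact_force: [-0.3, 0.3, 0.8]
grip_width: 92.0
finger_force: 0.0
tcp [ 452.6 -118.3  128.6] [-3.14e+00  1.00e-03  2.70e-01] t 1.77 F [-0.3  0.3  0.8] w 92.0
px 257,198 rim centre 454.0,-120.5 D 67.3 (exp 66.0)
px 498,78 rim centre 575.0,-254.1 D 106.2 (exp 66.0)
```

View pics/w1.png

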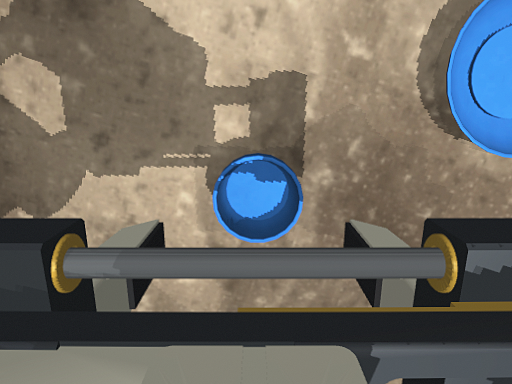

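The medium rim is at pixel (257,198), unobstructed and between the open fingers. The measured centre (453,-119.5) agrees with the earlier fix, so I'll descend and grip.

```bash
python3 -m pendant '[[[0.02,-0.04,-0.5],[0,0,0],1],[[0,0,-0.5],[0,0,0],1],[[0,0,-0.5],[0,0,0],1],[[0,0,-0.5],[0,0,0],1],[[0,0,-0.5],[0,0,0],1],[[0,0,-0.3],[0,0,0],1],[[0,0,-0.06],[0,0,0],1],[[0,0,0],[0,0,0],0.2],[[0,0,0],[0,0,0],0.2],[[0,0,0],[0,0,0],0.2]]'
python3 -m pendant '[[[0,0,0],[0,0,0],-1],[[0,0,0],[0,0,0],-1],[[0,0,0],[0,0,0],-1],[[0,0,0],[0,0,0],-1],[[0,0,0],[0,0,0],-1],[[0,0,0.2],[0,0,0],-1],[[0,0,0.3],[0,0,0],-1],[[0,0,0.6],[0,0,0],-1],[[0,0,0.6],[0,0,0],-1],[[0,0,0.6],[0,0,0],-1]]'
```

```text
time: 2.65
tool_pos: [453.4, -121.3, 44.8]
tcp_rot: [3.14, -0.001, 0.269]
contact_force: [0.6, 0.1, -0.4]
grip_width: 76.3
finger_force: 0.0
time: 3.48
tool_pos: [452.7, -120.8, 114.2]
tcp_rot: [-3.141, 0.0, 0.269]
contact_force: [-0.1, -0.7, 0.0]
grip_width: 65.6
finger_force: 30.0
```

```bash
python3 -m pendant '[[[0.1,-0.3,0.1],[0,0,0],-1],[[0.1,-0.4,0.1],[0,0,0],-1],[[0.1,-0.5,0.1],[0,0,0],-1],[[0.1,-0.6,0],[0,0,0],-1],[[0.1,-0.6,0],[0,0,0],-1],[[0.1,-0.6,0],[0,0,0],-1],[[0.1,-0.5,0],[0,0,0],-1],[[0.1,-0.4,0],[0,0,0],-1],[[0.1,-0.3,0],[0,0,0],-1],[[0,0,0],[0,0,0],-1]]'
python3 w.py w2 30 124
```

```text
time: 4.32
tool_pos: [480.3, -249.0, 121.3]
tcp_rot: [3.141, 0.0, 0.267]
contact_force: [-0.0, 0.5, 0.1]
grip_width: 65.2
finger_force: 30.0
tcp [ 480.3 -249.   121.3] [3.141 0.    0.267] t 4.32 F [-0.   0.5  0.1] w 65.2
px 254,279 rim centre 417.1,-266.4 D 90.0 (exp 124.0)
px 254,244 rim centre 446.7,-258.7 D 105.2 (exp 124.0)
px 348,53 rim centre 592.4,-281.1 D 124.0 (exp 124.0)
```

View pics/w2.png

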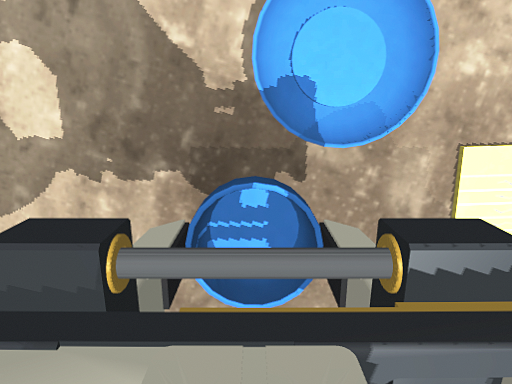

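The held medium cover spans u 187–323 and v 177–307, level between the pads. The large cover is at pixel (348,53) with its floor visible and empty. Next I work out the held cover's offset from the TCP.

```bash
python3 - <<'E'
from h import *
c=bot.camera_params("wrist");o=bot.get_obs()
P=plane(c,255,242,118);print(P.round(1),(P-o["tool_pos"]).round(1))
print([plane(c,*q,118)[:2].round(1) for q in((187,242),(323,242),(255,177),(255,307))])
# large floor disc ellipse (seam 291..386 x 6..107) at z 12
print(plane(c,338.5,56.5,12).round(1))
E
```

```text
[ 484.2 -247.3  118. ] [ 4.3  0.4 -3.3]
[array([ 475.7, -216.3]), array([ 492.7, -278.2]), array([ 514.4, -239. ]), array([ 450.6, -256.5])]
[ 592.8 -279.4   12. ]
```

```bash
python3 -m pendant '[[[0.2,-0.06,0],[0,0,0],-1],[[0.4,-0.12,0],[0,0,0],-1],[[0.6,-0.18,0],[0,0,0],-1],[[0.6,-0.18,0],[0,0,0],-1],[[0.6,-0.18,0],[0,0,0],-1],[[0.5,-0.16,0],[0,0,0],-1],[[0.4,-0.12,0],[0,0,0],-1],[[0.2,-0.06,0],[0,0,0],-1],[[0.1,-0.04,0],[0,0,0],-1],[[0,0,0],[0,0,0],-1]]'
python3 -m pendant '[[[0,0,-0.2],[0,0,0],-1],[[0,0,-0.3],[0,0,0],-1],[[0,0,-0.3],[0,0,0],-1],[[0,0,-0.3],[0,0,0],-1],[[0,0,-0.3],[0,0,0],-1],[[0,0,-0.2],[0,0,0],-1],[[0,0,-0.2],[0,0,0],-1],[[0,0,-0.1],[0,0,0],-1],[[0,0,-0.1],[0,0,0],-1],[[0,0,0],[0,0,0],-1]]'
python3 w.py w3 58 66
python3 - <<'E'
from h import *
im=bot.capture("scene");cv2.imwrite("pics/s3.png",im)
a=cv2.resize(im[85:185,200:330],None,fx=4,fy=4,interpolation=2);b=cv2.resize(cv2.imread("pics/w3.png"),(533,400))[:,253-253:]
cv2.imwrite("pics/c3.png",cv2.resize(np.hstack([a,b]),(800,304)))
E
```

```text
time: 5.2
tool_pos: [588.2, -279.4, 121.7]
tcp_rot: [-3.141, 0.0, 0.27]
contact_force: [-0.9, -0.3, -0.9]
grip_width: 65.4
finger_force: 30.0
time: 6.03
tool_pos: [587.8, -279.9, 61.4]
tcp_rot: [-3.141, 0.0, 0.269]
contact_force: [0.5, 0.0, -1.7]
grip_width: 65.6
finger_force: 30.0
tcp [ 587.8 -279.9   61.4] [-3.141  0.     0.269] t 6.03 F [ 0.5  0.  -1.7] w 65.6
px 255,289 rim centre 567.6,-286.3 D 75.8 (exp 66.0)
px 258,212 rim centre 602.8,-278.0 D 103.2 (exp 66.0)
```

View pics/c3.png

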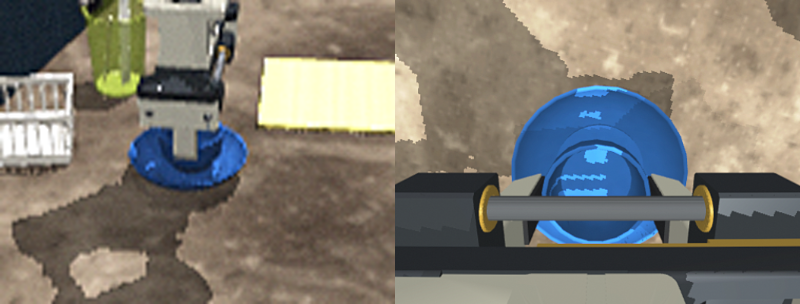

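The medium cover (crop, centre about (600,190)) hangs centred in the large one, and the force is near zero. I'll lower it in 1 mm steps and watch the force.

```bash
python3 -m pendant '[[[0,0,-0.03],[0,0,0],-1],[[0,0,-0.03],[0,0,0],-1],[[0,0,-0.03],[0,0,0],-1],[[0,0,-0.03],[0,0,0],-1],[[0,0,-0.02],[0,0,0],-1],[[0,0,-0.02],[0,0,0],-1],[[0,0,-0.01],[0,0,0],-1],[[0,0,0],[0,0,0],-1],[[0,0,0],[0,0,0],-1],[[0,0,0],[0,0,0],-1]]'
python3 -c "
from plant import bot;print(bot.get_obs()['contact_force'])"
```

```text
time: 6.97
tool_pos: [588.0, -280.0, 56.9]
tcp_rot: [3.141, -0.0, 0.269]
contact_force: [0.4, 0.1, -0.2]
grip_width: 65.6
finger_force: 30.0
[ 0.41405139  0.11022118 -0.16774871]
```

```bash
python3 -m pendant '[[[0,0,-0.02],[0,0,0],-1],[[0,0,0],[0,0,0],-1],[[0,0,-0.01],[0,0,0],-1],[[0,0,0],[0,0,0],-1],[[0,0,-0.01],[0,0,0],-1],[[0,0,0],[0,0,0],-1],[[0,0,0],[0,0,0],-1],[[0,0,0],[0,0,0],-1],[[0,0,0],[0,0,0],-1],[[0,0,0],[0,0,0],-1]]'
```

```text
time: 7.8
tool_pos: [588.0, -280.0, 56.6]
tcp_rot: [3.141, -0.0, 0.269]
contact_force: [-2.4, 1.3, 7.3]
grip_width: 65.3
finger_force: 30.0
```

Contact at 7 N, at the expected height. Release and rise, then look.

```bash
python3 -m pendant '[[[0,0,0],[0,0,0],0.5],[[0,0,0],[0,0,0],0.6],[[0,0,0],[0,0,0],0.8],[[0,0,0],[0,0,0],1],[[0,0,0],[0,0,0],1],[[0,0,0],[0,0,0],1],[[0,0,0.2],[0,0,0],1],[[0,0,0.4],[0,0,0],1],[[0,0,0.5],[0,0,0],1],[[0,0,0.5],[0,0,0],1]]'
python3 -m pendant '[[[0,0,0.6],[0,0,0],1],[[0,0,0.6],[0,0,0],1],[[0,0,0.6],[0,0,0],1],[[0,0,0.6],[0,0,0],1],[[0,0,0.6],[0,0,0],1],[[0,0,0],[0,0,0],1],[[0,0,0],[0,0,0],1],[[0,0,0],[0,0,0],1],[[0,0,0],[0,0,0],1],[[0,0,0],[0,0,0],1]]'
python3 w.py w4 30 124
```

```text
time: 8.63
tool_pos: [588.1, -280.0, 105.1]
tcp_rot: [3.141, -0.0, 0.269]
contact_force: [-0.3, -0.1, 0.2]
grip_width: 91.9
finger_force: 0.0
time: 9.47
tool_pos: [587.5, -279.7, 192.4]
tcp_rot: [-3.14, 0.001, 0.269]
contact_force: [0.6, 0.5, 0.6]
grip_width: 91.4
finger_force: 0.0
tcp [ 587.5 -279.7  192.4] [-3.14e+00  1.00e-03  2.69e-01] t 9.47 F [0.6 0.5 0.6] w 91.4
px 257,171 rim centre 592.2,-281.3 D 123.9 (exp 124.0)
```

View pics/w4.png

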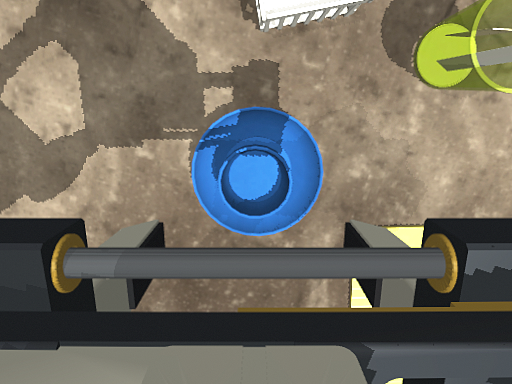

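The medium cover sits level in the middle of the large one, rim around (255,180), and the large cover hasn't moved. Now the small one.

```bash
python3 - <<'E'
from h import *
c=bot.camera_params("wrist")
for n,u,v,z in(("med rim",255,180,52),):print(n,plane(c,u,v,z).round(1),np.linalg.norm(plane(c,218,v,z)-plane(c,292,v,z)).round(1))
E
python3 -m pendant '[[[-0.1,0.4,0],[0,0,0],1],[[-0.3,0.8,0],[0,0,0],1],[[-0.3,1,0],[0,0,0],1],[[-0.3,1,0],[0,0,0],1],[[-0.3,1,0],[0,0,0],1],[[-0.3,1,0],[0,0,0],1],[[-0.3,1,0],[0,0,0],1],[[-0.3,1,0],[0,0,0],1],[[-0.3,1,0],[0,0,0],1],[[-0.3,1,0],[0,0,0],1]]'
python3 -m pendant '[[[-0.3,1,-0.2],[0,0,0],1],[[-0.3,1,-0.2],[0,0,0],1],[[-0.3,1,-0.2],[0,0,0],1],[[-0.3,1,-0.2],[0,0,0],1],[[-0.3,1,-0.2],[0,0,0],1],[[-0.3,1,-0.2],[0,0,0],1],[[0,0.6,-0.3],[0,0,0],1],[[0,0.3,-0.3],[0,0,0],1],[[0,0,0],[0,0,0],1],[[0,0,0],[0,0,0],1]]'
python3 w.py w5 50 44
```

```text
med rim [ 591.2 -280.    52. ] 64.6
time: 10.35
tool_pos: [503.1, -2.6, 193.3]
tcp_rot: [-3.141, 0.001, 0.269]
contact_force: [0.9, -0.0, 0.9]
grip_width: 91.7
finger_force: 0.0
time: 11.18
tool_pos: [449.7, 202.6, 139.0]
tcp_rot: [3.141, 0.002, 0.27]
contact_force: [0.7, -0.8, -0.1]
grip_width: 92.0
finger_force: 0.0
tcp [449.7 202.6 139. ] [3.141e+00 2.000e-03 2.700e-01] t 11.18 F [ 0.7 -0.8 -0.1] w 92.0
px 257,194 rim centre 454.4,201.5 D 46.6 (exp 44.0)
```

View pics/w5.png

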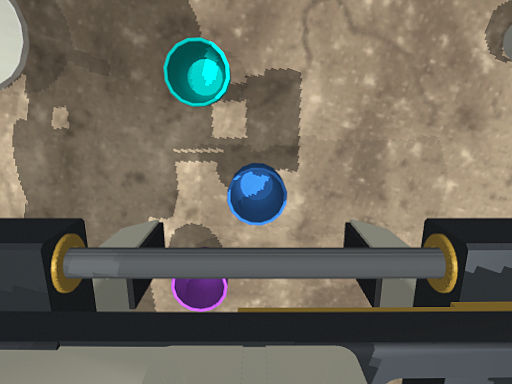

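The blue small cover is at pixel (257,194), clear of turquoise (197,72) and purple (200,285), neither of which is on the finger line. I'll check its rim height from two views, then descend.

```bash
python3 - <<'E'
from h import *
P,g=meet(ray(bot.camera_params("top"),166.5,207),ray(bot.camera_params("wrist"),257,194));print(P.round(1),g.round(1))
P,g=meet(ray(bot.camera_params("scene"),231,257),ray(bot.camera_params("wrist"),257,194));print(P.round(1),g.round(1))
E
python3 -m pendant '[[[0.05,-0.03,-0.45],[0,0,0],1],[[0.05,0,-0.45],[0,0,0],1],[[0,0,-0.45],[0,0,0],1],[[0,0,-0.45],[0,0,0],1],[[0,0,-0.4],[0,0,0],1],[[0,0,0],[0,0,0],1],[[0,0,0],[0,0,0],1],[[0,0,0],[0,0,0],1],[[0,0,0],[0,0,0],1],[[0,0,0],[0,0,0],1]]'
```

```text
[453.6 201.4  46.7] 2.3
[453.8 199.5  49. ] 3.5
time: 12.07
tool_pos: [453.5, 202.1, 74.5]
tcp_rot: [3.141, -0.002, 0.268]
contact_force: [-0.8, 0.3, 0.1]
grip_width: 91.8
finger_force: 0.0
```

```bash
python3 -m pendant '[[[0,0,-0.4],[0,0,0],1],[[0,0,-0.3],[0,0,0],1],[[0,0,-0.06],[0,0,0],1],[[0,0,0],[0,0,0],0.2],[[0,0,0],[0,0,0],0],[[0,0,0],[0,0,0],0],[[0,0,0],[0,0,0],0],[[0,0,0],[0,0,0],0],[[0,0,0],[0,0,0],0],[[0,0,0],[0,0,0],-1]]'
python3 -m pendant '[[[0,0,0],[0,0,0],-1],[[0,0,0],[0,0,0],-1],[[0,0,0],[0,0,0],-1],[[0,0,0],[0,0,0],-1],[[0,0,0.1],[0,0,0],-1],[[0,0,0.3],[0,0,0],-1],[[0,0,0.6],[0,0,0],-1],[[0,0,0.8],[0,0,0],-1],[[0,0,0.8],[0,0,0],-1],[[0,0,0.8],[0,0,0],-1]]'
```

```text
time: 12.9
tool_pos: [453.0, 202.2, 51.0]
tcp_rot: [3.141, -0.0, 0.269]
contact_force: [-0.4, -0.3, -0.8]
grip_width: 49.8
finger_force: 0.0
time: 13.73
tool_pos: [452.7, 202.1, 154.5]
tcp_rot: [3.142, 0.0, 0.269]
contact_force: [-0.2, 0.2, -0.4]
grip_width: 41.9
finger_force: 30.0
```

```bash
python3 -m pendant '[[[0,-0.4,0],[0,0,0],-1],[[0,-0.8,0],[0,0,0],-1],[[0.1,-1,0],[0,0,0],-1],[[0.1,-1,0],[0,0,0],-1],[[0.1,-1,0],[0,0,0],-1],[[0.1,-1,0],[0,0,0],-1],[[0.1,-1,0],[0,0,0],-1],[[0.1,-1,0],[0,0,0],-1],[[0.1,-1,0],[0,0,0],-1],[[0.1,-1,0],[0,0,0],-1]]'
python3 -m pendant '[[[0.1,-1,0],[0,0,0],-1],[[0,-1,0],[0,0,0],-1],[[0,-1,0],[0,0,0],-1],[[0,-1,0],[0,0,0],-1],[[0,-0.8,0],[0,0,0],-1],[[0,-0.6,0],[0,0,0],-1],[[0,-0.35,0],[0,0,0],-1],[[0,-0.1,0],[0,0,0],-1],[[0,0,0],[0,0,0],-1],[[0,0,0],[0,0,0],-1]]'
python3 w.py w6 30 124
```

```text
time: 14.57
tool_pos: [476.4, -75.6, 152.9]
tcp_rot: [-3.142, 0.0, 0.269]
contact_force: [0.5, 0.2, -0.8]
grip_width: 42.5
finger_force: 30.0
time: 15.4
tool_pos: [479.7, -248.4, 152.7]
tcp_rot: [-3.141, 0.0, 0.269]
contact_force: [-0.6, 0.3, -0.6]
grip_width: 42.8
finger_force: 30.0
tcp [ 479.7 -248.4  152.7] [-3.141  0.     0.269] t 15.4 F [-0.6  0.3 -0.6] w 42.8
px 254,279 rim centre 399.6,-270.9 D 62.1 (exp 124.0)
px 254,243 rim centre 434.5,-261.3 D 80.0 (exp 124.0)
px 339,58 rim centre 592.5,-281.4 D 123.9 (exp 124.0)
```

View pics/w6.png

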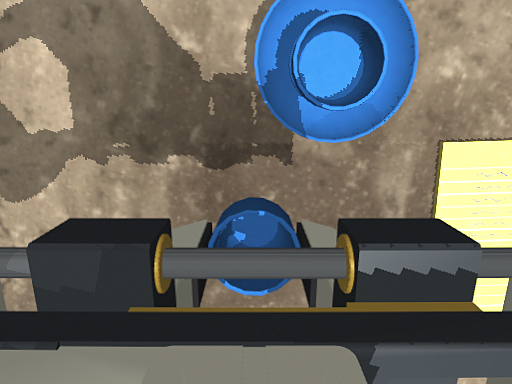

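The held small cover is at u 207–300, v 197–295, upright between the pads. The medium rim is at u 291–385, v 10–108, centre (338,59), and empty.

```bash
python3 - <<'E'
from h import *
c=bot.camera_params("wrist")
o,d=ray(c,255,180);r4=(o+np.array([108,-30.5,40.8]),d)
P,g=meet(r4,ray(c,338,59));print("med rim 2 views",P.round(1),g.round(1))
M=plane(c,338,59,52);H=plane(c,254,246,152);print(M.round(1),H.round(1),"shift",(M-H).round(1))
print("Dm",np.linalg.norm(plane(c,291,59,52)-plane(c,385,59,52)).round(1),"Dh",np.linalg.norm(plane(c,207,246,152)-plane(c,300,246,152)).round(1))
E
```

```text
med rim 2 views [ 590.4 -279.2   47.4] 0.2
[ 589.6 -278.2   52. ] [ 483.2 -247.6  152. ] shift [ 106.4  -30.7 -100. ]
Dm 64.8 Dh 43.2
```

```bash
python3 -m pendant '[[[0.2,-0.06,0],[0,0,0],-1],[[0.4,-0.12,0],[0,0,0],-1],[[0.6,-0.18,0],[0,0,0],-1],[[0.6,-0.18,0],[0,0,0],-1],[[0.6,-0.18,0],[0,0,0],-1],[[0.5,-0.14,0],[0,0,0],-1],[[0.4,-0.1,0],[0,0,0],-1],[[0.2,-0.05,0],[0,0,0],-1],[[0.07,-0.02,0],[0,0,0],-1],[[0,0,0],[0,0,0],-1]]'
python3 -m pendant '[[[0,0,-0.2],[0,0,0],-1],[[0,0,-0.2],[0,0,0],-1],[[0,0,-0.2],[0,0,0],-1],[[0,0,-0.2],[0,0,0],-1],[[0,0,-0.2],[0,0,0],-1],[[0,0,-0.2],[0,0,0],-1],[[0,0,-0.1],[0,0,0],-1],[[0,0,0],[0,0,0],-1],[[0,0,0],[0,0,0],-1],[[0,0,0],[0,0,0],-1]]'
python3 w.py w7 70 44
```

```text
time: 16.28
tool_pos: [587.3, -279.7, 152.6]
tcp_rot: [-3.141, 0.0, 0.27]
contact_force: [0.3, 0.2, -0.3]
grip_width: 42.6
finger_force: 30.0
time: 17.12
tool_pos: [587.2, -280.4, 114.1]
tcp_rot: [3.141, -0.0, 0.269]
contact_force: [-0.5, -0.5, 0.1]
grip_width: 42.7
finger_force: 30.0
tcp [ 587.2 -280.4  114.1] [ 3.141 -0.     0.269] t 17.12 F [-0.5 -0.5  0.1] w 42.7
px 254,279 rim centre 550.2,-291.3 D 43.0 (exp 44.0)
px 257,191 rim centre 602.7,-278.1 D 101.9 (exp 44.0)
```

View pics/w7.png

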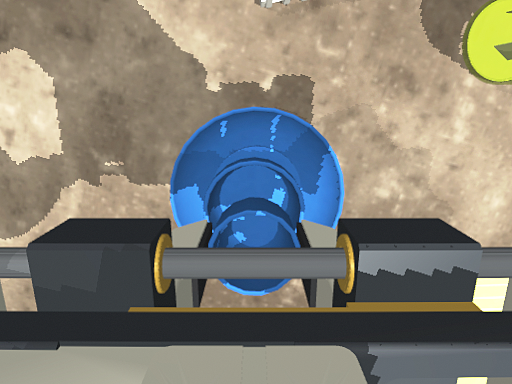

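The held cover (u centre 254) is lined up above the medium one (u about 205–300). Lower on, watching the force.

```bash
python3 -m pendant '[[[0,0,-0.2],[0,0,0],-1],[[0,0,-0.2],[0,0,0],-1],[[0,0,-0.2],[0,0,0],-1],[[0,0,-0.2],[0,0,0],-1],[[0,0,-0.1],[0,0,0],-1],[[0,0,-0.1],[0,0,0],-1],[[0,0,-0.1],[0,0,0],-1],[[0,0,-0.02],[0,0,0],-1],[[0,0,0],[0,0,0],-1],[[0,0,0],[0,0,0],-1]]'
python3 -m pendant '[[[0,0,-0.03],[0,0,0],-1],[[0,0,-0.03],[0,0,0],-1],[[0,0,-0.03],[0,0,0],-1],[[0,0,-0.03],[0,0,0],-1],[[0,0,-0.02],[0,0,0],-1],[[0,0,-0.02],[0,0,0],-1],[[0,0,0],[0,0,0],-1],[[0,0,0],[0,0,0],-1],[[0,0,0],[0,0,0],-1],[[0,0,0],[0,0,0],-1]]'
```

```text
time: 18.0
tool_pos: [587.2, -280.3, 80.4]
tcp_rot: [3.141, -0.0, 0.269]
contact_force: [-0.4, 0.3, -1.1]
grip_width: 42.3
finger_force: 30.0
time: 18.83
tool_pos: [587.1, -280.3, 75.5]
tcp_rot: [3.141, -0.0, 0.269]
contact_force: [-0.0, 0.1, 0.3]
grip_width: 42.5
finger_force: 30.0
```

z is commanded at 75.4 and should seat at about 73.8.

```bash
python3 -m pendant '[[[0,0,-0.02],[0,0,0],-1],[[0,0,0],[0,0,0],-1],[[0,0,-0.02],[0,0,0],-1],[[0,0,0],[0,0,0],-1],[[0,0,-0.01],[0,0,0],-1],[[0,0,0],[0,0,0],-1],[[0,0,0],[0,0,0],-1],[[0,0,0],[0,0,0],-1],[[0,0,0],[0,0,0],-1],[[0,0,0],[0,0,0],-1]]'
```

```text
time: 19.67
tool_pos: [587.1, -280.3, 74.0]
tcp_rot: [3.141, -0.0, 0.269]
contact_force: [-0.7, -0.9, 0.6]
grip_width: 42.5
finger_force: 30.0
```

```bash
python3 -m pendant '[[[0,0,-0.01],[0,0,0],-1],[[0,0,0],[0,0,0],-1],[[0,0,-0.01],[0,0,0],-1],[[0,0,0],[0,0,0],-1],[[0,0,-0.01],[0,0,0],-1],[[0,0,0],[0,0,0],-1],[[0,0,0],[0,0,0],-1],[[0,0,0],[0,0,0],-1],[[0,0,0],[0,0,0],-1],[[0,0,0],[0,0,0],-1]]'
```

```text
time: 20.5
tool_pos: [587.2, -280.3, 73.8]
tcp_rot: [3.141, -0.001, 0.269]
contact_force: [-1.8, 0.8, 6.9]
grip_width: 42.2
finger_force: 30.0
```

Contact at 6.9 N at the seated height. Release and withdraw upward.

```bash
python3 -m pendant '[[[0,0,0],[0,0,0],0],[[0,0,0],[0,0,0],0.1],[[0,0,0],[0,0,0],0.3],[[0,0,0],[0,0,0],0.5],[[0,0,0],[0,0,0],0.5],[[0,0,0],[0,0,0],0.5],[[0,0,0],[0,0,0],0.5],[[0,0,0.2],[0,0,0],0.5],[[0,0,0.4],[0,0,0],0.5],[[0,0,0.6],[0,0,0],0.5]]'
python3 -m pendant '[[[0,0,0.6],[0,0,0],1],[[0,0,0.7],[0,0,0],1],[[0,0,0.7],[0,0,0],1],[[0,0,0.7],[0,0,0],1],[[0,0,0.7],[0,0,0],1],[[0,0,0],[0,0,0],1],[[0,0,0],[0,0,0],1],[[0,0,0],[0,0,0],1],[[0,0,0],[0,0,0],1],[[0,0,0],[0,0,0],1]]'
python3 w.py w8 30 124
python3 - <<'E'
from h import *
s=cv2.resize(bot.capture("scene")[90:170,200:330],(400,246),interpolation=2);w=cv2.resize(cv2.imread("pics/w8.png")[80:270,130:380],(400,304))
cv2.imwrite("pics/c8.png",np.hstack([cv2.copyMakeBorder(s,0,58,0,0,0),w]))
E
```

```text
time: 21.33
tool_pos: [586.4, -279.8, 108.8]
tcp_rot: [-3.14, 0.002, 0.269]
contact_force: [0.1, -0.6, -0.2]
grip_width: 68.7
finger_force: 0.0
time: 22.17
tool_pos: [586.6, -280.0, 209.9]
tcp_rot: [-3.14, 0.002, 0.269]
contact_force: [-0.2, -0.1, 0.6]
grip_width: 91.9
finger_force: 0.0
tcp [ 586.6 -280.   209.9] [-3.14e+00  2.00e-03  2.69e-01] t 22.17 F [-0.2 -0.1  0.6] w 91.9
px 257,167 rim centre 592.4,-281.5 D 123.9 (exp 124.0)
```

View pics/c8.png

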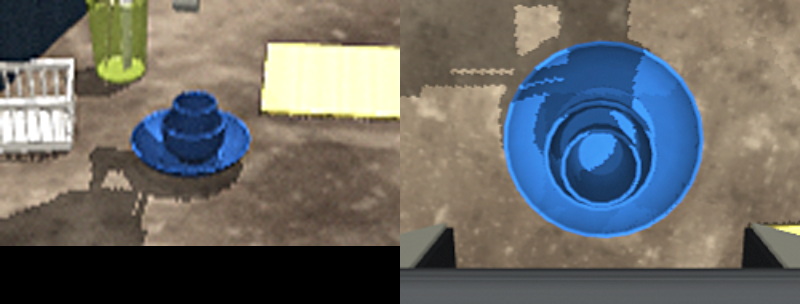

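The scene crop shows all three nested and level. In the wrist crop the rims are at about (600,170) for small, (600,153) for medium and (603,138) for large. I'll check the centres with parallax, then hand in.

```bash
python3 - <<'E'
from h import *
c=bot.camera_params("wrist")
S=plane(c,255,186,73);M=plane(c,255,175.6,52);print(S.round(1),M.round(1))
if np.linalg.norm((S-M)[:2])<6: print(bot.close_job())
E
```

```text
[ 586.  -281.6   73. ] [ 590.6 -280.4   52. ]
the job is handed in; nothing more can be done
None
```

The three blue covers are nested, medium in large and small in medium, and the job was handed in at about 22 s; by the last pictures all three are level, with the small one about 5 mm off the medium's centre, the large cover has not moved, and the arm never went near the measuring cup.

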